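# Move the row of reagent containers to the other rack in reverse order

## Task

Move the four containers (vial, jar, beaker, dropper bottle) from their rack to the empty rack on the other side of the analyser, in reverse order: the one nearest the handle of the first rack goes on the pad farthest from the handle of the second rack, the next on the next pad, and so on, until the one farthest from the handle stands nearest to it. Keep them upright and leave each standing free in the middle of its own pad.

Things in the scene. Friction and masses are not known exactly. Their poses are not given: they have to be found in the camera images.
- vial_mid (a point): small white screw-cap sample vial, 23 mm diameter, 56 mm high (grip the straight body, the lower 44 mm). The point is on its upright axis, half-way up, 28 mm above its foot; z up.
- jar_mid (a point): squat white plastic jar with a slightly narrower screw lid, body 40 mm diameter, 48 mm high in all; grip the body at mid-height or just below. The point is on its upright axis, half-way up, 24 mm above its foot; z up.
- beaker_mid (a point): clear glass beaker, open, empty, 55 mm diameter, 70 mm high, straight wall; grip it across the outside. The point is on its upright axis, half-way up, 35 mm above its foot; z up.
- dropper_mid (a point): brown dropper bottle with a black rubber teat, 102 mm high; straight body 33 mm diameter up to 65 mm, neck and 13 mm wide teat above. The point is on its upright axis, half-way up, 51 mm above its foot; z up.
- rack_from: first rack, holds the containers in a row, any order: fixed metal board 250 x 84 x 10 mm, origin at its underside's centre, x axis along it to the end with the handle (dark steel loop, reaches x = +160 mm). Round black pads (50 mm wide, tops at z = 12 mm) at x = +90, +30, -30, -90 mm, y = 0. Edges at y = +-40 mm rise to 13 mm. Left or right of the analyser; its x axis points away from the robot within 15 degrees
- rack_to: second rack, empty at the start: a board of the same make and size, with the same four pads at the same places and the same handle at its +x end, origin and axes alike. It stands on the other side of the grey analyser, which fills x 0.34 to 0.73 m, y -0.19 to +0.04 m and is up to 0.31 m high
- pad_vial: black rubber pad, 50 mm across, 2 mm thick, fixed on the first rack: the one the vial stands on at the start (origin at the centre of its underside). It stays there, so it marks the place the vial came from. Which of the four pads this is varies.
- pad_jar: black rubber pad, 50 mm across, 2 mm thick, fixed on the first rack: the one the jar stands on at the start (origin at the centre of its underside). It stays there, so it marks the place the jar came from. Which of the four pads this is varies.
- pad_beaker: black rubber pad, 50 mm across, 2 mm thick, fixed on the first rack: the one the beaker stands on at the start (origin at the centre of its underside). It stays there, so it marks the place the beaker came from. Which of the four pads this is varies.
- pad_dropper: black rubber pad, 50 mm across, 2 mm thick, fixed on the first rack: the one the dropper bottle stands on at the start (origin at the centre of its underside). It stays there, so it marks the place the dropper bottle came from. Which of the four pads this is varies.
Mind the look-alikes: they are no part of the job. What is shaped like the part that bears dropper_mid but blue or orange is not meant. What is shaped like the part that bears jar_mid but pink is not meant.

How it is judged (in metres and radians):
At the end, for the whole second after the job is handed in: Each container stands upright (within 6 degrees) and at rest on the pad of the second rack that mirrors its starting pad: a container that began at x on the first rack stands at -x on the second, within 12 mm of the pad's centre along and across the rack (((x of pad_vial in the frame of rack_from between -0.11 and -0.07 m and x of vial_mid in the frame of rack_to between 0.078 and 0.102 m) or (x of pad_vial in the frame of rack_from between -0.05 and -0.01 m and x of vial_mid in the frame of rack_to between 0.018 and 0.042 m) or (x of pad_vial in the frame of rack_from between 0.01 and 0.05 m and x of vial_mid in the frame of rack_to between -0.042 and -0.018 m) or (x of pad_vial in the frame of rack_from between 0.07 and 0.11 m and x of vial_mid in the frame of rack_to between -0.102 and -0.078 m)) and y of vial_mid in the frame of rack_to between -0.012 and 0.012 m and z of vial_mid in the frame of rack_to between 0.035 and 0.045 m and angle between each of vial_mid, jar_mid, beaker_mid, dropper_mid's own z axis and vertical below 0.1 rad and linear speed of each of vial, jar, beaker, dropper below 0.02 m/s and angular speed of each of vial, jar, beaker, dropper below 0.3 rad/s and ((x of pad_jar in the frame of rack_from between -0.11 and -0.07 m and x of jar_mid in the frame of rack_to between 0.078 and 0.102 m) or (x of pad_jar in the frame of rack_from between -0.05 and -0.01 m and x of jar_mid in the frame of rack_to between 0.018 and 0.042 m) or (x of pad_jar in the frame of rack_from between 0.01 and 0.05 m and x of jar_mid in the frame of rack_to between -0.042 and -0.018 m) or (x of pad_jar in the frame of rack_from between 0.07 and 0.11 m and x of jar_mid in the frame of rack_to between -0.102 and -0.078 m)) and y of jar_mid in the frame of rack_to between -0.012 and 0.012 m and z of jar_mid in the frame of rack_to between 0.031 and 0.041 m and ((x of pad_beaker in the frame of rack_from between -0.11 and -0.07 m and x of beaker_mid in the frame of rack_to between 0.078 and 0.102 m) or (x of pad_beaker in the frame of rack_from between -0.05 and -0.01 m and x of beaker_mid in the frame of rack_to between 0.018 and 0.042 m) or (x of pad_beaker in the frame of rack_from between 0.01 and 0.05 m and x of beaker_mid in the frame of rack_to between -0.042 and -0.018 m) or (x of pad_beaker in the frame of rack_from between 0.07 and 0.11 m and x of beaker_mid in the frame of rack_to between -0.102 and -0.078 m)) and y of beaker_mid in the frame of rack_to between -0.012 and 0.012 m and z of beaker_mid in the frame of rack_to between 0.042 and 0.052 m and ((x of pad_dropper in the frame of rack_from between -0.11 and -0.07 m and x of dropper_mid in the frame of rack_to between 0.078 and 0.102 m) or (x of pad_dropper in the frame of rack_from between -0.05 and -0.01 m and x of dropper_mid in the frame of rack_to between 0.018 and 0.042 m) or (x of pad_dropper in the frame of rack_from between 0.01 and 0.05 m and x of dropper_mid in the frame of rack_to between -0.042 and -0.018 m) or (x of pad_dropper in the frame of rack_from between 0.07 and 0.11 m and x of dropper_mid in the frame of rack_to between -0.102 and -0.078 m)) and y of dropper_mid in the frame of rack_to between -0.012 and 0.012 m and z of dropper_mid in the frame of rack_to between 0.058 and 0.068 m); the robot touches nothing.
It fails at once if a container is tipped over (more than 35 degrees from upright) (angle between any of vial_mid, jar_mid, beaker_mid, dropper_mid's own z axis and vertical above 0.61 rad).
It also fails if it takes over 144 s, if anything falls off the work surface, if the arm or the gripper's body presses on something with over 40 N, if the wrist force passes 120 N, or if a joint passes its speed limit or range.

## Robot

A 6-joint arm with a two-finger parallel gripper is mounted at the origin on a cart in front of the work surface, level with it; the furniture and walls round the work are solid. World frame = base frame: x ahead of the robot, y to its left, z up, the work surface at z = 0. Lengths are in mm, angles in rad, forces in N, time in s.
With the tool pointing down it reaches from about 300 to 875 mm from the base axis. Payload 6.4 kg.
Tool frame: the origin (TCP) lies midway between the tips of the shut fingers; the grasp point (between the pads) lies bot.grasp_offset behind it (bot.grasp_offset is the distance from the TCP to the grasp point, in mm); z points along the fingers, y is the line along which they close (so a half turn about z gives the same grasp; the last joint's range is limited). The gripper opens to 88 mm and grips with 3 to 60 N. Pads are 18 mm wide; open, the fingers measure 123 mm over their backs; the gripper's body (75 mm by 187 mm) begins 45 mm behind the grasp point.
Start: joints at [-1.505, 0.181, 1.607, -0, 1.354, -0.206], TCP at [154.384, -553.902, 238.714] pointing down, gripper open.
Joint ranges: [-2.99, 2.99], [-0.89, 2.07], [0.3, 2.58], [-1.14, 4.28], [0, 2.63], [-3.12, 3.12]. Speed limits (rad/s): [2.57, 2.57, 3.01, 3.14, 3.14, 3.14].

## Interface

Orientations are given as a 3x3 rotation matrix whose columns are the frame's x, y, z axes.
In Python, from rig import bot gives the robot as it stands. Calls block until the motion is done:
- bot.move_pose(position, orientation): joint-space move of the TCP to a pose.
- bot.move_linear(position, frame=None, max_speed=150): straight line of the TCP; frame=None keeps the orientation; max_speed is the mean speed in mm/s.
- bot.move_j(angles): joint-space move.
- bot.command_gripper(opening, newtons=None): finger opening in mm; newtons is the grip in N (None keeps the last); returns when the fingers have stopped.
- bot.pause(seconds).
- bot.solve_ik(position, orientation): joint angles nearest the present ones, or None.
- bot.read_state(): the state.
- bot.get_image(name): name is "scene" or "top"; returns a dict with "image" (400x640x3 uint8, red, green, blue), "z_map" (400x640 float32, mm along the optical axis (not along the pixel's ray), 0 where there is no reading), "K" (3x3 intrinsics, pixels), "dist_coeffs" ([k1, k2, p1, p2, k3] as OpenCV has them; the pictures are not rectified), "R" (3x3) and "t" (3): a world point X has camera coordinates R X + t. Camera axes: x right, y down, z forward; pixel columns grow to the right and rows downward; lengths in mm; the calibration is good to about 2 mm. A picture is of the moment at which its call begins.
A pose or a line that the arm cannot do raises bot.Unreachable and nothing moves.
- bot.hand_in(): hands the job in; it is judged then, once.
The state is a dict: "time": time; "qpos": joint angles; "joint_vel": joint speeds; "tau": joint torques, N m; "eef_pos": TCP position; "tool_rot": TCP orientation; "ft_force": force on the tool from outside, world axes, zero at the start; "ft_torque": the same for the moment, N m; "finger_gap": finger opening in mm; "gripper_force": force on a finger pad.
Only numpy, scipy, OpenCV 4.12 (cv2) and the standard library are available. Lean on these libraries where they do the work, as an engineer would, in place of code of your own. Each camera call takes 0.05 s, during which the arm holds its last target. There are 200 camera calls.

## Working session

There is one attempt and no reset: what is moved stays moved. The work goes in short steps, each a Python script; the robot and the scene stay as the last script left them, time stands still between calls to the robot, and variables do not carry over. Pictures are saved under pics/ and viewed, at most 14 in all, crops included, and the job is handed in when it is done.

```bash
mkdir -p pics; ls; python3 - <<'E'
from rig import bot
import cv2,numpy as np,pickle
d={}
for n in("scene","top"):
    r=bot.get_image(n);d[n]=r;cv2.imwrite(f"pics/{n}0.png",r["image"][:,:,::-1]);print(n,np.round(r["R"],3).tolist(),r["t"],r["K"].tolist(),r["dist_coeffs"])
pickle.dump(d,open("im0.pkl","wb"));print(bot.grasp_offset,bot.read_state())
E
```

```text
pics
scene [[-0.854, -0.52, 0.019], [-0.402, 0.636, -0.659], [0.331, -0.571, -0.752]] [419.82929677 259.94783674 943.95726007] [[371.8855981998136, 0.0, 320.0573310050629], [0.0, 371.8855981998136, 208.6932418580837], [0.0, 0.0, 1.0]] [-0.00433287  0.          0.          0.          0.        ]
top [[0.006, -1.0, 0.026], [-0.981, -0.011, -0.192], [0.192, -0.024, -0.981]] [ -36.61150675  515.63364378 1129.51560836] [[407.92395536739633, 0.0, 320.76392591928624], [0.0, 407.92395536739633, 199.39248459150858], [0.0, 0.0, 1.0]] [-0.08103986  0.          0.          0.          0.        ]
18.700000000000003 {'time': 0.1, 'qpos': array([-1.50531562e+00,  1.81454443e-01,  1.60791228e+00,  1.54433130e-05,
        1.35378434e+00, -2.06312961e-01]), 'joint_vel': array([ 0.00062945, -0.0016848 , -0.00236682,  0.00160197, -0.00181678,
       -0.00015144]), 'tau': array([ 3.06164238e-04, -4.34818947e+01, -3.42697048e+01,  7.04851979e-02,
        3.40884982e-02, -4.98904819e-05]), 'eef_pos': array([ 154.34652344, -553.398708  ,  237.90507944]), 'tool_rot': array([[ 9.63291830e-01,  2.68456408e-01, -8.69243758e-05],
       [ 2.68456215e-01, -9.63290631e-01,  1.55606116e-03],
       [ 3.34001153e-04, -1.52227639e-03, -9.99998786e-01]]), 'ft_force': array([-0.73035347,  0.63518456,  0.41032582]), 'ft_torque': array([-0.0279422 ,  0.07042426, -0.05392589]), 'gripper_force': 0.0, 'finger_gap': 88.21217288414277}
```

View pics/scene0.png

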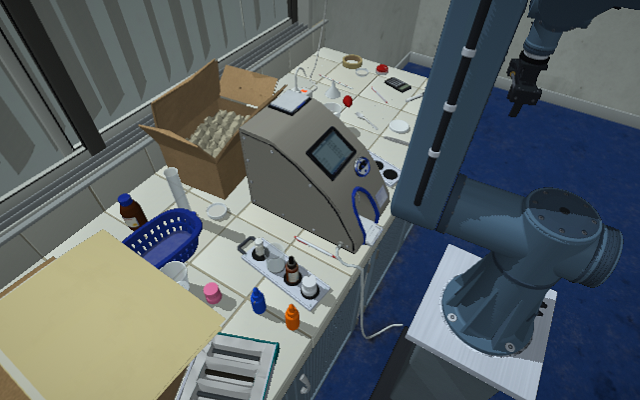

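View pics/top0.png

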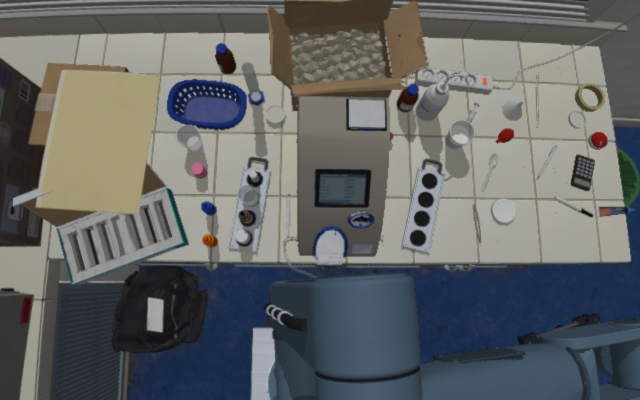

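The top view shows the row on the left rack, with its handle at (258,162): a small white vial at (254,178), the beaker at (249,197), the brown dropper at (247,215) and the white jar at (243,237). The empty rack is on the right, with its handle at (430,165). The look-alikes are the blue (208,208) and orange (210,240) bottles and the pink jar (199,170), all off the rack, so none of them fits the description. I'll confirm with an enlarged crop.

```bash
cat > vis.py <<'E'
import cv2,numpy as np
def cam2w(r,uv,Z):  # intersect rays with world plane z=Z
    uv=np.array(uv,float).reshape(-1,1,2)
    n=cv2.undistortPoints(uv,r["K"],r["dist_coeffs"]).reshape(-1,2)
    d=np.c_[n,np.ones(len(n))]@r["R"]; c=-r["R"].T@r["t"]
    return c+d*((Z-c[2])/d[:,2])[:,None]
def w2uv(r,X):
    return cv2.projectPoints(np.array(X,float).reshape(-1,3),cv2.Rodrigues(r["R"])[0],r["t"],r["K"],r["dist_coeffs"])[0].reshape(-1,2)
def cloud(r):
    v,u=np.mgrid[:400,:640]
    n=cv2.undistortPoints(np.c_[u.ravel(),v.ravel()].astype(float).reshape(-1,1,2),r["K"],r["dist_coeffs"]).reshape(-1,2)
    z=r["z_map"].ravel().astype(float)
    X=(np.c_[n,np.ones(len(n))]*z[:,None]-r["t"])@r["R"]; X[z==0]=np.nan
    return X.reshape(400,640,3)
E
python3 - <<'E'
import pickle;from vis import *
d=pickle.load(open("im0.pkl","rb"));r=d["top"];s=d["scene"]
a=cv2.resize(r["image"][150:260,195:275],None,fx=5,fy=5,interpolation=cv2.INTER_CUBIC)
b=cv2.resize(s["image"][225:315,230:340],None,fx=3.6,fy=3.6,interpolation=cv2.INTER_CUBIC)
c=np.zeros((550,800,3),np.uint8);c[:,:400]=a;c[:324,400:796]=b
cv2.imwrite("pics/cropA.png",c[:,:,::-1])
a=cv2.resize(r["image"][150:260,390:460],None,fx=5,fy=5,interpolation=cv2.INTER_CUBIC);cv2.imwrite("pics/cropB.png",a[:,:,::-1])
C=cloud(r)
for nm,(u0,u1) in dict(frm=(222,275),to=(396,450)).items():
    P=C[155:256,u0:u1];m=(P[...,2]>6)&(P[...,2]<16)
    print(nm,m.sum(),np.nanmedian(P[...,2][(P[...,2]<6)]), )
    pts=P[m][:,:2].astype(np.float32);print(cv2.minAreaRect(pts))
g=cv2.cvtColor(r["image"],cv2.COLOR_RGB2GRAY)
m=np.zeros_like(g);m[168:255,400:445]=(g[168:255,400:445]<60)
n,l,st,ce=cv2.connectedComponentsWithStats(m)
for i in range(1,n):
    if st[i,4]>60: print(ce[i],st[i],cam2w(r,ce[i],12)[0].round(1))
# tall tops
P=C[155:256,222:275]
m=(P[...,2]>25)&(P[...,2]<130)
n,l,st,ce=cv2.connectedComponentsWithStats(m.astype(np.uint8))
for i in range(1,n):
    if st[i,4]>8: q=P[l==i];print("obj",ce[i]+[222,155],st[i,4],q.min(0).round(),q.max(0).round())
E
```

```text
frm 1659 -0.4143048161151646
((507.01495361328125, 185.25692749023438), (288.503173828125, 145.81011962890625), 7.020229339599609)
to 2150 -0.756868514927536
((523.2933959960938, -333.001708984375), (137.0880584716797, 302.6378479003906), 83.02069091796875)
[429.11176471 180.69411765] [422 174  15  15 170] [ 585.4 -363.9   12. ]
[425.32748538 199.22807018] [418 192  15  15 171] [ 527.5 -349.6   12. ]
[421.36516854 218.1741573 ] [414 211  15  15 178] [ 469.5 -335.    12. ]
[417.33888889 237.51111111] [410 230  15  16 180] [ 411.4 -320.6   12. ]
obj [253.15492958 175.6056338 ] 71 [575. 155.  27.] [595. 176.  71.]
obj [247.4079602  194.35820896] 201 [497. 151.  25.] [552. 202.  85.]
obj [244.85820896 216.42537313] 134 [447. 170.  26.] [479. 199. 114.]
obj [242.41875 236.50625] 160 [389. 172.  25.] [424. 207.  65.]
```

View pics/cropA.png

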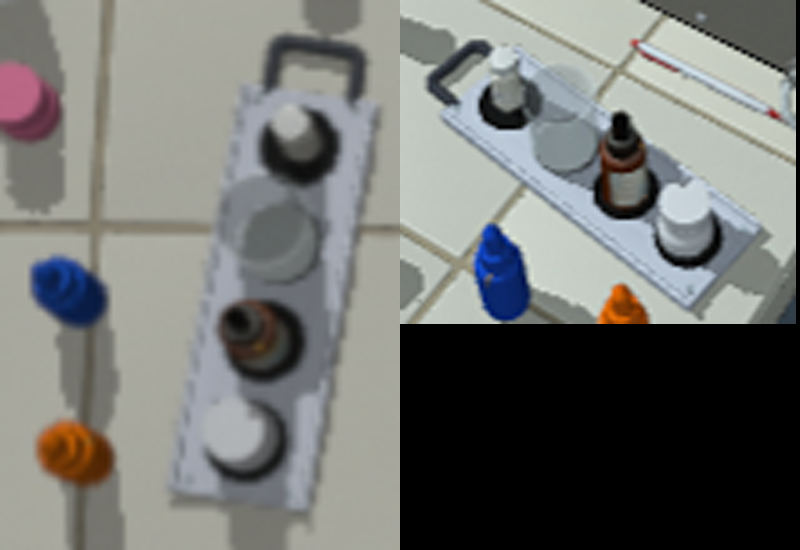

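View pics/cropB.png

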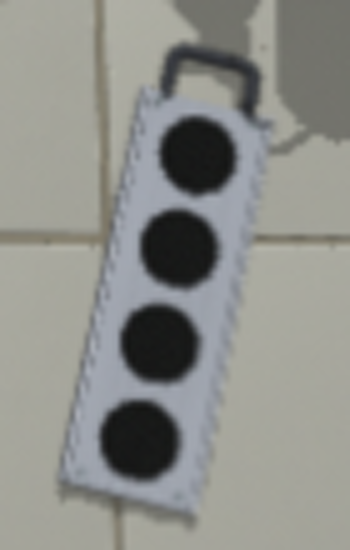

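The crops confirm the row from the handle end: white vial, clear beaker, brown dropper with black teat, white jar. All four stand on the left rack, and the blue, orange and pink ones stand off it. Rack_to's pads are 59.8 mm apart against a nominal 60, which agrees. Next I'll take the container axes, the neighbours' heights and IK.

```bash
python3 - <<'E'
import pickle;from vis import *
from rig import bot
d=pickle.load(open("im0.pkl","rb"));r=d["top"];s=d["scene"]
f=lambda c:(np.array(c)+.5)/5-.5+np.array([195,150])
for n,c,z in [("vial",(292,120),68),("beaker rim",(260,214),82),("drop",(239,320),114),("jar",(235,433),60),
  ("c1",(242,82),13),("c2",(378,103),13),("c3",(172,490),13),("c4",(310,513),13),("vpad",(298,148),12),("jpad",(248,441),12),("dpad",(266,340),12)]:
    print(n,cam2w(r,f(c),z)[0].round(1))
# pad circle fits scene: fit rack_from pose by cloud of both cams: container-slices
C=cloud(r);S=cloud(s)
for nm,c,zs in [("vial",(585,165),(20,56)),("beaker",(525,176),(20,80)),("drop",(463,184),(18,75)),("jar",(407,190),(18,48))]:
  for cn,P in(("top",C),("scene",S)):
    m=(np.hypot(P[...,0]-c[0],P[...,1]-c[1])<36)&(P[...,2]>zs[0])&(P[...,2]<zs[1]);q=P[m]
    if len(q)<10: continue
    from scipy.optimize import least_squares
    R={"vial":11.5,"beaker":27.5,"drop":16.5,"jar":20}[nm]
    o=least_squares(lambda p:np.hypot(*(q[:,:2]-p).T)-R,c,loss="soft_l1",f_scale=2);print(nm,cn,len(q),o.x.round(1),round(np.median(abs(o.fun)),1))
g=r["image"].astype(int)
for nm,(u,v) in dict(blue=(208,208),orange=(210,240),pink=(199,170)).items():
  for cn in("top",):
    q=C[v-9:v+10,u-9:u+10].reshape(-1,3);q=q[q[:,2]>12];print(nm,q.min(0).round(),q.max(0).round())
m=(C[...,0]>300)&(C[...,0]<740)&(C[...,1]>-250)&(C[...,1]<100)&(C[...,2]>30)
for x in range(300,800,60):
    k=m&(abs(C[...,0]-x)<15);q=C[k];print(x,q[:,1].min().round(),q[:,1].max().round(),q[:,2].max().round()) if len(q) else 0
def rot(a): c,s_=np.cos(a),np.sin(a);return np.array([[c,s_,0],[s_,-c,0],[0,0,-1]])
for (x,y,a) in [(585,165,-8),(407,190,-8),(585,-364,-14),(411,-320,-14)]:
  for z in(25,430):
    for k in(0,180):
      j=bot.solve_ik([x,y,z],rot(np.radians(a+k)));print(x,y,z,k,None if j is None else np.round(j,2))
E
```

```text
vial [586.  163.9  68. ]
beaker rim [527.5 177.8  82. ]
drop [461.9 181.6 114. ]
jar [406.  190.4  60. ]
c1 [623.7 203.3  13. ]
c2 [611.5 120.4  13. ]
c3 [377.  233.8  13. ]
c4 [364.6 152.8  13. ]
vpad [583.2 167.8  12. ]
jpad [406.3 190.7  12. ]
dpad [466.2 182.4  12. ]
vial top 27 [586.5 167. ] 0.3
vial scene 69 [586.  164.6] 0.6
beaker top 192 [523.2 175.9] 3.2
beaker scene 466 [523.5 176.7] 2.8
drop top 78 [464.3 186.9] 0.8
drop scene 179 [464.4 184.5] 0.6
jar top 29 [407.8 193.6] 0.9
jar scene 98 [408.9 189.7] 1.3
blue [473. 278.  16.] [506. 311. 103.]
orange [378. 269.  13.] [409. 302. 102.]
pink [587. 314.  13.] [623. 352.  54.]
360 -189.0 31.0 97.0
420 -189.0 61.0 176.0
480 -189.0 31.0 230.0
540 -190.0 31.0 266.0
600 -190.0 31.0 295.0
660 -189.0 32.0 309.0
720 -189.0 41.0 308.0
585 165 25 0 [ 0.08  0.52  1.64 -0.    0.98  1.79]
585 165 25 180 [ 0.08  0.52  1.64 -0.    0.98 -1.35]
585 165 430 0 [ 0.08  0.17  1.24 -0.    1.73  1.79]
585 165 430 180 [ 0.08  0.17  1.24 -0.    1.73 -1.35]
407 190 25 0 [ 0.17  0.24  2.05 -0.    0.85  1.88]
407 190 25 180 [ 0.17  0.24  2.05 -0.    0.85 -1.26]
407 190 430 0 [ 0.17 -0.2   1.61 -0.    1.73  1.88]
407 190 430 180 [ 0.17 -0.2   1.61 -0.    1.73 -1.26]
585 -364 25 0 [-0.73  0.66  1.41 -0.    1.07  1.09]
585 -364 25 180 [-0.73  0.66  1.41 -0.    1.07 -2.05]
585 -364 430 0 [-0.73  0.37  1.   -0.    1.77  1.09]
585 -364 430 180 [-0.73  0.37  1.   -0.    1.77 -2.05]
411 -320 25 0 [-0.89  0.37  1.87 -0.    0.9   0.93]
411 -320 25 180 [-0.89  0.37  1.87 -0.    0.9  -2.22]
411 -320 430 0 [-0.89 -0.03  1.46 -0.    1.72  0.93]
411 -320 430 180 [-0.89 -0.03  1.46 -0.    1.72 -2.22]
```

Measured axes: vial (586,165), beaker (524.5,176.5), dropper (464,184) and jar (407.5,191), about 60 mm apart on a line at -8°. That fits rack_from. The blue and orange bottles are 102 mm tall, so gripper yaws near them must stay clear. I'll move the dropper first.

```bash
cat > job.py <<'E'
import numpy as np
from rig import bot
G=bot.grasp_offset; HI=420
C0=np.array([498.5,-342.3]); AX=np.radians(-13.95)
def rot(deg):
    c,s=np.cos(np.radians(deg)),np.sin(np.radians(deg));return np.array([[c,s,0],[s,-c,0],[0,0,-1.]])
def padto(x): return C0+x*np.array([np.cos(AX),np.sin(AX)])
def say(m): s=bot.read_state();print(m,"t",round(s["time"],1),"gap",round(s["finger_gap"],1),"F",round(s["gripper_force"],1),"tcp",s["eef_pos"].round(1),"ft",s["ft_force"].round(1))
def pick(xy,h,yaw,opening,N):
    z=12+h-G
    bot.move_pose([*xy,HI],rot(yaw)); bot.command_gripper(opening)
    bot.move_linear([*xy,z+60],max_speed=250); bot.move_linear([*xy,z],max_speed=80); say("down")
    bot.command_gripper(0,N); say("grip")
    bot.move_linear([*xy,z+40],max_speed=80); bot.move_linear([*xy,HI],max_speed=250); say("up")
def place(x,h,opening,off=(0,0),yaw=-14):
    xy=padto(x)+off; z=12+h-G+1.2
    bot.move_pose([*xy,HI],rot(yaw)); bot.move_linear([*xy,z+40],max_speed=250); bot.move_linear([*xy,z],max_speed=50); bot.pause(.2); say("set")
    bot.command_gripper(opening); bot.move_linear([*xy,z+100],max_speed=80); bot.move_linear([*xy,HI],max_speed=250); say("done")
E
python3 - <<'E'
from job import *
import cv2
bot.move_linear([154,-554,HI]); 
pick((464,184),61,-8,70,25)
r=bot.get_image("scene");t=bot.get_image("top")
cv2.imwrite("pics/g1.png",np.vstack([r["image"],])[:,:,::-1])
E
```

```text
down t 7.0 gap 69.9 F 0.0 tcp [464.4 184.1  54.6] ft [ 0.7 -0.1  0.4]
grip t 7.7 gap 31.5 F 25.0 tcp [464.1 184.   54.4] ft [-0.5  0.3  0.2]
up t 9.8 gap 31.4 F 25.0 tcp [463.5 183.9 418.4] ft [-0.2  0.2 -1.3]
```

View pics/g1.png

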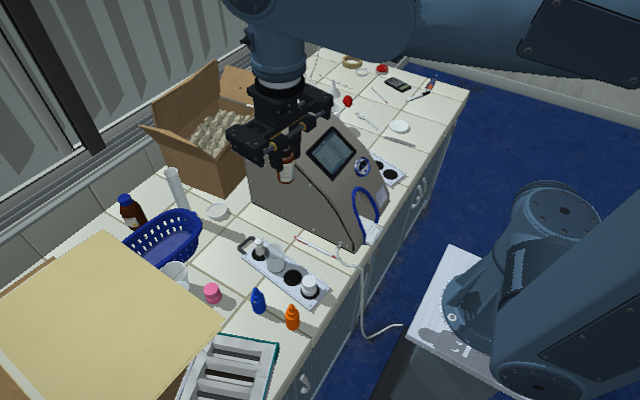

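The image shows the dropper held upright at (288,165). The gripper's long body lies along the closing line, as assumed, and the other three still stand. Now I'll place it and check.

```bash
python3 - <<'E'
from job import *
from vis import *
place(30,61,50)
bot.move_pose([524.5,176.5,HI],rot(-25))
r=bot.get_image("top");s=bot.get_image("scene")
cv2.imwrite("pics/p1.png",cv2.resize(r["image"][150:260,380:460],None,fx=5,fy=5)[:,:,::-1])
from scipy.optimize import least_squares
c=padto(30)
for n,q in(("top",cloud(r)),("scene",cloud(s))):
    q=q[(np.hypot(q[...,0]-c[0],q[...,1]-c[1])<30)&(q[...,2]>20)&(q[...,2]<72)]
    if len(q)>10: o=least_squares(lambda p:np.hypot(*(q[:,:2]-p).T)-16.5,c,loss="soft_l1",f_scale=2);print(n,len(q),o.x-c)
E
```

```text
set t 14.4 gap 31.5 F 25.0 tcp [ 527.7 -349.7   55.8] ft [-1.   1.9 -0.7]
done t 17.5 gap 49.8 F 0.0 tcp [ 527.2 -349.2  418.1] ft [0.3 0.2 0.2]
top 87 [0.4843384  0.14235417]
scene 15 [ 0.31369173 -2.42616565]
```

View pics/p1.png

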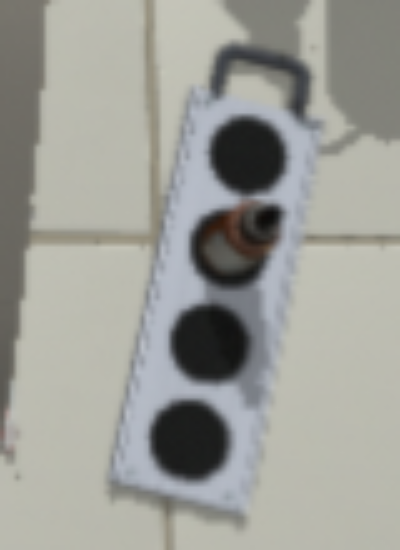

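The dropper stands upright on the second pad of rack_to, within about 1 mm of its centre. The beaker is next.

```bash
python3 - <<'E'
from job import *
pick((524.5,176.5),40,-25,84,15)
place(-30,40,74)
pick((407.5,191),23,82,60,20)
E
```

```text
down t 22.8 gap 84.2 F 0.0 tcp [524.9 176.6  33.6] ft [-0.3  0.1 -0.5]
grip t 23.3 gap 53.0 F 15.0 tcp [524.8 176.6  33.6] ft [0.1 0.8 1.3]
up t 25.5 gap 53.4 F 15.0 tcp [524.  176.4 418.3] ft [ 0.1  0.2 -0.3]
set t 30.1 gap 52.9 F 15.0 tcp [ 469.5 -335.2   34.8] ft [ 0.   0.1 -0.9]
done t 33.2 gap 74.0 F 0.0 tcp [ 469.  -334.7  418.2] ft [-0.   0.2 -0.1]
down t 38.0 gap 59.9 F 0.0 tcp [407.9 191.1  16.6] ft [ 0.4 -0.1 -0.9]
grip t 38.4 gap 39.5 F 20.0 tcp [407.9 191.1  16.7] ft [-0.8 -0.1  4.1]
up t 40.7 gap 39.4 F 20.0 tcp [407.  190.9 418.6] ft [ 0.  0. -1.]
```

```bash
python3 - <<'E'
from job import *
place(90,23,54)
pick((586,165),28,-8,50,12)
place(-90,28,40)
bot.move_pose([464,184,HI],rot(-8))
from vis import *
from scipy.optimize import least_squares
r=bot.get_image("top");s=bot.get_image("scene");T=cloud(r);S=cloud(s)
a=cv2.resize(r["image"][150:260,380:460],None,fx=5,fy=5);b=cv2.resize(s["image"][130:240,340:420],None,fx=5,fy=5)
cv2.imwrite("pics/p2.png",np.hstack([a,b])[:,:,::-1])
u=np.array([np.cos(AX),np.sin(AX)]);v=np.array([-u[1],u[0]])
for nm,x,R,H in(("vial",-90,11.5,50),("beaker",-30,27.5,80),("drop",30,16.5,72),("jar",90,20,45)):
  c=padto(x)
  for n,P in(("top",T),("scene",S)):
    q=P[(np.hypot(P[...,0]-c[0],P[...,1]-c[1])<34)&(P[...,2]>18)&(P[...,2]<H)]
    if len(q)>10: o=least_squares(lambda p:np.hypot(*(q[:,:2]-p).T)-R,c,loss="soft_l1",f_scale=2);e=o.x-c;print(nm,n,len(q),(e@u).round(1),(e@v).round(1))
E
```

```text
set t 45.5 gap 39.1 F 20.0 tcp [ 585.9 -364.1   17.6] ft [-0.7  0.6 -1.1]
done t 48.7 gap 54.1 F 0.0 tcp [ 585.5 -363.7  418.1] ft [ 0.5  0.3 -0.2]
down t 53.3 gap 49.9 F 0.0 tcp [586.4 165.   21.6] ft [ 0.4 -0.2 -0.2]
grip t 53.8 gap 22.3 F 12.0 tcp [586.2 165.   21.6] ft [-0.5 -0.1  1.2]
up t 56.1 gap 21.9 F 12.0 tcp [585.5 164.9 418.3] ft [-0.5  0.5 -0.3]
set t 60.7 gap 22.6 F 12.0 tcp [ 411.3 -320.8   22.7] ft [-0.2 -0.4 -0.4]
done t 63.9 gap 40.0 F 0.0 tcp [ 410.8 -320.2  418.3] ft [-0.5  0.1 -0.3]
vial top 26 0.6 -0.4
vial scene 53 0.8 -0.9
beaker top 237 -2.0 1.1
beaker scene 249 1.2 2.1
drop top 96 0.4 0.2
drop scene 13 0.0 0.7
jar top 53 1.2 -1.3
```

View pics/p2.png

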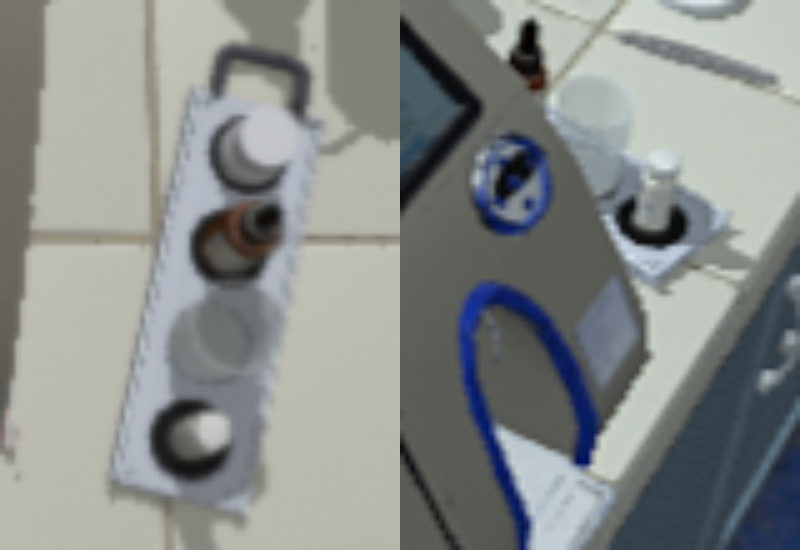

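All four stand upright in reverse order: jar (250,140), dropper (240,235), beaker (220,335), vial (195,437). Each is within about 2.5 mm of its pad centre, so I'm handing in.

```bash
python3 -c "
from rig import bot
print(bot.hand_in())"
```

```text
the job is handed in; nothing more can be done
None
```

I moved all four containers to the second rack in reverse order (from the handle: jar, dropper bottle, beaker, vial), upright and within about 2.5 mm of their pad centres in the last images, and handed the job in at about 66 s; hand-in returned no verdict.

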